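# Unscrew the hardware jar in the prop shop

## Task

Unscrew the lid of the big hardware jar that is held in the plywood block, anticlockwise, regripping as often as needed until it comes free. Lift it off and set it down right way up in the middle of the white top of the storage box. Leave the small jar standing where it is.

Things in the scene. Friction and masses are not known exactly. Their poses are not given: they have to be found in the camera images.
- lid_mid (a point): Centre (half-way up) of the black ribbed screw lid on the big jar: 62 mm across, 30 mm tall, about 60 g, tape strip on its flat top; z axis up. Screwed on, its top is 150 mm above the bench; below it is a bare 43 mm neck; 18 mm under the lid's edge the jar widens to 74 mm. Fixed in a 110 mm square block. Grip the lid's upper half, so that the fingers clear the surface it is set on
- thread (a joint): How far the lid is unscrewed, rad, anticlockwise from above: 0 tight (at the start), 2.0 at the stop. The lid keeps its height as it turns, resists with about 0.25 N m, is locked down until the last 10 degrees before the stop and there lifts straight off. Turns with the lid (a few degrees of play) while it is on the jar; stays put once it is off
- tote_top (a point): Middle of the flat white top of the clear storage box, at the height of its upper surface, 66 mm above the bench. The top is 150 mm (its x axis) by 200 mm (its y axis), without a rim; the box is fixed
- small_jar: Small closed clear jar with a smooth black lid, loose on the bench, 50 mm across and 78 mm tall; origin at the centre of its underside, z axis up. A bystander
Not all that is in view belongs to the job. What is shaped like the part that bears lid_mid but red is not meant.

How it is judged:
On the way, in this order (a step that is already met when the one before it is completed fails the run):
1. the lid is unscrewed to near the stop while still on the jar (value of joint thread above 1.5 rad and distance of lid_mid from where it was at the start of the episode below 0.012 m), for 0.1 s.
2. the lid is lifted clear of the neck (height (world z) of lid_mid above 0.17 m), for 0.1 s.
At the end, for the whole second after the job is handed in: The lid rests, released and right way up (within 10 degrees), on the white top of the storage box, its centre within 35 mm of the middle; the small jar stands within 30 mm of its start (horizontal distance between lid_mid and tote_top below 0.035 m and z of lid_mid in the frame of tote_top between 0.01 and 0.022 m and angle between lid_mid's own z axis and vertical below 0.17 rad and distance of small_jar from where it was at the start of the episode below 0.03 m); the robot touches nothing.
It fails at once if the small jar is shifted by more than 30 mm or tipped over (distance of small_jar from where it was at the start of the episode above 0.03 m or angle between small_jar's own z axis and vertical above 0.5 rad).
It also fails if it takes over 48 s, if anything falls off the work surface, if the arm or the gripper's body presses on something with over 40 N, if the wrist force passes 120 N, or if a joint passes its speed limit or range.

## Robot

A 7-joint arm with a two-finger parallel gripper is mounted at the origin on the work surface. World frame = base frame: x ahead of the robot, y to its left, z up, the work surface at z = 0. Lengths are in m, angles in rad, forces in N, time in s.
With the tool pointing down it reaches from about 0.425 to 0.875 m from the base axis. Payload 4.7 kg.
Tool frame: the origin (TCP) lies on the centre line of the jaws, within the pads' length; the fingertips stand 22 mm ahead of it and the grasp point (between the pads) lies 3 mm ahead of it (ctrl.tcp_to_tips is the z of the fingertips in the tool frame, in m); z points along the fingers, y is the direction in which the jaws open and shut (so a half turn about z gives the same grasp; the last joint's range is limited). The gripper opens to 87 mm and grips with 3 to 60 N. Pads are 19 mm wide; open, the fingers measure 117 mm over their backs; the gripper's body (75 mm by 190 mm) begins 51 mm behind the grasp point.
Start: joints at [1.141, 0.321, -0.07, 1.45, 0.023, 1.371, -0.057], TCP at [0.279, -0.587, 0.245] pointing down, gripper open.
Joint ranges: [-2.86, 2.86], [-0.3, 2.09], [-1.38, 1.24], [0.06, 2.45], [-1.56, 4.7], [0.09, 2.05], [-2.69, 2.69]. Speed limits (rad/s): [2.57, 2.57, 3.14, 3.14, 3.14, 3.14, 3.14].

## Interface

Orientations are given as a rotation vector (axis times angle).
In Python, from bench import ctrl, cams gives the robot as it stands.
- The arm moves only by the tool move_arm, never from a script. Its argument "deltas" is a list of rows, each an object with "linear": the shift along the tool's x, y, z as a fraction of full scale, a list of three; "turn": the turn, a rotation vector about the tool's x, y, z as a fraction of full scale, a list of three; "claw": the closure, from 0 (fully open) to 1 (shut). In form: [{"linear": [tx, ty, tz], "turn": [wx, wy, wz], "claw": claw}, ...]. A call has 1 to 20 rows; each row shifts and turns the commanded pose from where the row before left it, along the tool's axes as they then stand; what a row does not reach is not made up. Full scale, the value 1, is 0.03 m for a shift and 4 degrees for a turn. A row lasts 1/12 s, in which the tool goes at most 41.7 mm and 7.16 degrees, less where a joint would pass 70% of its speed; a pose out of reach is approached as far as the arm can. A call with a number of a shift or a turn outside -1 to 1 is refused whole. A call with a gripper value outside its range is refused whole. The fingers move at their own pace and stop on an object; "grip_force" is the grip in N (left out, the last holds). Time passes only in rows, so rows that do not move let the fingers close. It gives the time, the measured TCP pose, the force and the opening at its end, in the units of the state.
- ctrl.get_state(): the state, without advancing time (a new reading comes with each control period).
- cams.get_image(name): name is "scene" or "top" or "wrist"; returns a dict with "image" (400x640x3 uint8, red, green, blue), "K" (3x3 intrinsics, pixels), "world_from_camera" (4x4, takes a point from camera to world coordinates); the wrist camera has in their place "tool_from_camera" (4x4, takes a point from camera to tool coordinates, whose origin is the TCP and whose axes are the flange's). Camera axes: x right, y down, z forward; pixel columns grow to the right and rows downward; lengths in m; the calibration is good to about 2 mm. A picture is of the moment at which its call begins: read the wrist's pose just before it. There is no depth.
- ctrl.close_job(): hands the job in, once; it reports no verdict.
The state is a dict: "time": time; "joint_positions": joint angles; "qd": joint speeds; "joint_torque": joint torques, N m; "position": TCP position; "tool_rot": TCP orientation; "ft_force": force on the tool from outside, world axes, zero at the start; "torque": the same for the moment, N m; "grip_width": opening from 0.0 (shut) to 1.0 (fully open).
Only numpy, scipy, OpenCV 4.12 (cv2) and the standard library are available. Lean on these libraries where they do the work, as an engineer would, in place of code of your own. Each camera call takes 0.05 s, during which the arm holds its last target. There are 200 camera calls.

## Working session

There is one attempt and no reset: what is moved stays moved. The work goes in short steps, Python scripts to look and compute and a tool call to move; the robot and the scene stay as the last step left them, time stands still between calls to the robot, and variables do not carry over. Pictures are saved under pics/ and viewed, about 8 in all and at most 12, crops included, and the job is handed in when it is done.

Besides the shell and the picture viewer there is one more tool, called as name([rows], argument=value, ...), one row to a line, values as JSON. move_arm: Moves the arm, as the interface text tells. Shift numbers are shares of 0.03 m and turn numbers shares of 4 degrees, none past 1 either way. Its arguments: {"type":"object","properties":{"deltas":{"type":"array"},"grip_force":{"type":"number"}},"required":["deltas"]}

```bash
mkdir -p pics; python3 - <<'E'
from bench import ctrl,cams
import cv2,numpy as np
s=ctrl.get_state();print(s)
for n in("scene","top"):
    d=cams.get_image(n);print(n,d["K"].round(2).tolist(),d["world_from_camera"].round(4).tolist())
    cv2.imwrite(f"pics/{n}0.png",d["image"][:,:,::-1])
E
```

```text
{'time': 0.0, 'joint_positions': array([ 1.1410881 ,  0.32183246, -0.07006256,  1.45163065,  0.02259237,
        1.37079659, -0.05692925]), 'qd': array([ 0.00028008, -0.00039172, -0.0005434 ,  0.00034044, -0.00020179,
       -0.00061821, -0.00011587]), 'joint_torque': array([-6.98691438e-04, -4.91292787e+01, -4.04252177e-01, -3.12521267e+01,
       -6.40344224e-02,  4.39421413e-02,  1.56615042e-04]), 'position': array([ 0.27883384, -0.58661024,  0.24347741]), 'tool_rot': array([-3.06280224e+00, -6.90992462e-01,  7.95327250e-04]), 'ft_force': array([ 0.38143761,  0.00133846, -0.24543817]), 'torque': array([-0.01852977, -0.00303525, -0.01270158]), 'grip_width': 1.0012486186125755}
scene [[401.73, 0.0, 315.82], [0.0, 401.73, 207.26], [0.0, 0.0, 1.0]] [[0.2686, 0.5569, -0.786, 1.2327], [0.9632, -0.1468, 0.2251, -0.2165], [0.0099, -0.8175, -0.5758, 0.6112], [0.0, 0.0, 0.0, 1.0]]
top [[508.89, 0.0, 321.55], [0.0, 508.89, 196.86], [0.0, 0.0, 1.0]] [[-0.0141, -0.9942, 0.1067, 0.4045], [-0.9997, 0.016, 0.0169, -0.0363], [-0.0185, -0.1064, -0.9941, 1.291], [0.0, 0.0, 0.0, 1.0]]
```

View pics/scene0.png

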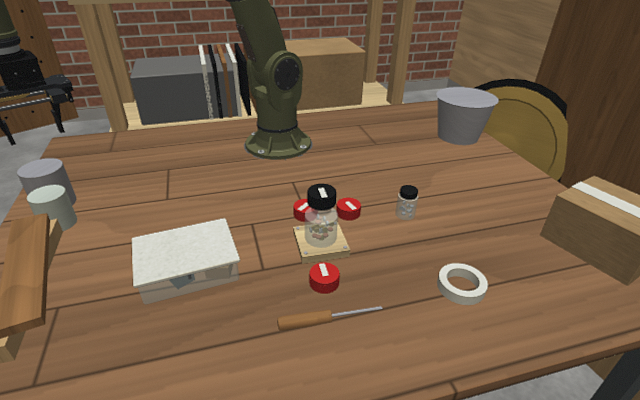

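View pics/top0.png

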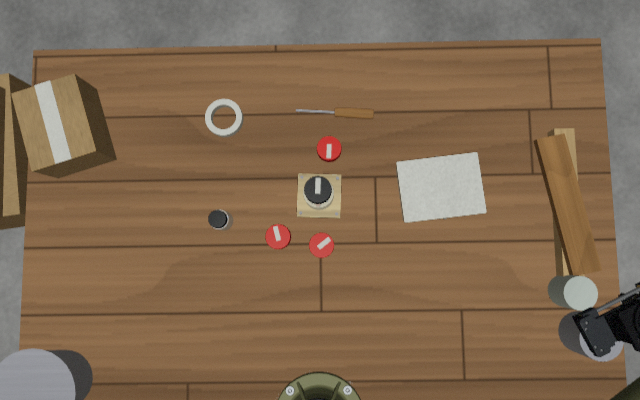

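Candidates for the lid: black lid on the jar in the block at top (318,190) / scene (321,196), the small jar's black lid at top (218,219), and red lids at top (329,149), (278,236), (321,245). I choose the ribbed black one with tape, in the block. Measuring it now.

```bash
cat > h.py <<'E'
import numpy as np,cv2
def ray(d,uv,z,T=None):
    T=d["world_from_camera"] if T is None else T
    r=T[:3,:3]@np.linalg.inv(d["K"])@[uv[0],uv[1],1.]; o=T[:3,3]
    return o+r*(z-o[2])/r[2]
def blob(mask,near):
    cs,_=cv2.findContours(mask.astype(np.uint8),cv2.RETR_EXTERNAL,cv2.CHAIN_APPROX_NONE)
    cs=[c for c in cs if cv2.contourArea(c)>40]
    return min(cs,key=lambda c:np.hypot(*(np.array(cv2.minEnclosingCircle(c)[0])-near)))
E
python3 - <<'E'
from bench import cams
from h import *
D={n:cams.get_image(n) for n in("top","scene")}
for n,l,w,j in(("top",(318,190),(441,187),(218,219)),("scene",(321,196),(186,250),(408,192))):
    d=D[n];im=d["image"].astype(int);v=im.max(2);sat=v-im.min(2)
    c=blob(v<60,l)
    print(n,"lid box",cv2.boundingRect(c),cv2.minEnclosingCircle(c))
    if n=="top":
        P=np.array([ray(d,p[0],.15) for p in c])[:,:2]
        (x,y),r=cv2.minEnclosingCircle(P.astype(np.float32));print("lid@.15",x,y,r)
    j=blob(v<60,j);(u,r)=cv2.minEnclosingCircle(j);print("small",ray(d,u,.078),r)
    c=blob((v>165)&(sat<25),w)
    P=np.array([ray(d,p[0],.066) for p in c])[:,:2].astype(np.float32);print("tote",cv2.minAreaRect(P))
d=D["top"];a=cv2.resize(d["image"][140:260,190:350],None,fx=4,fy=4)
b=cv2.resize(D["scene"]["image"][170:270,280:440],None,fx=4,fy=4)
cv2.imwrite("pics/crop.png",np.vstack([a,b])[:600,:,::-1])
if True:
    # top-face ellipse centre of lid in scene via upper rim: report lid centre projection
    d=D["scene"]
    T=np.linalg.inv(d["world_from_camera"])
    for q in([x,y,.15],):
        p=d["K"]@(T@[*q,1])[:3];print("",p[:2]/p[2])
E
```

```text
top lid box (301, 388, 35, 12) ((318.0, 388.5), 17.007450103759766)
lid@.15 0.10925167053937912 -0.0032590553164482117 0.03698179870843887
small [ 0.09061722 -0.00120165  0.078     ] 17.007450103759766
tote ((0.5565363168716431, -0.30366265773773193), (0.14862829446792603, 0.19862915575504303), 5.9803571701049805)
scene lid box (308, 184, 28, 26) ((321.5, 196.1875), 15.294221878051758)
small [0.49976655 0.22882322 0.078     ] 8.733290672302246
tote ((0.560494065284729, -0.3045436441898346), (0.14886227250099182, 0.19751720130443573), 5.963680267333984)
 [281.93206258 113.27819793]
```

View pics/crop.png

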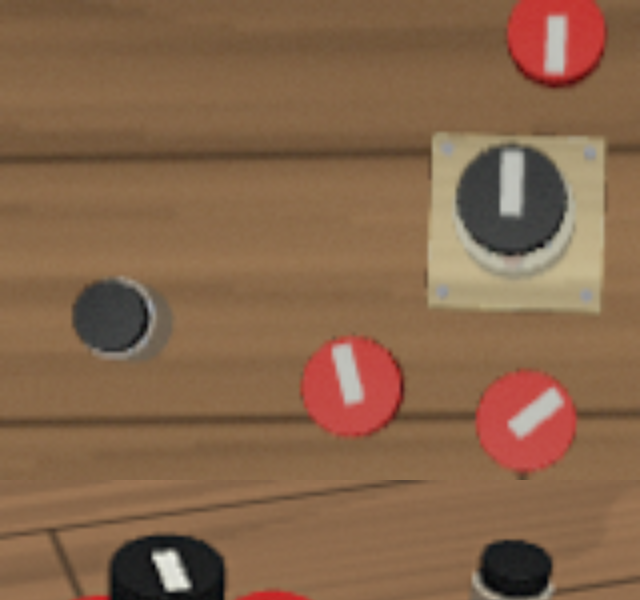

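The crop confirms it: ribbed black lid with tape in the block at top (318,190). The small jar's black lid is smooth, at (218,219). The tote agrees across both views within 4 mm and has the right size; the lid's top-view mask needs a looser threshold.

```bash
python3 - <<'E'
from bench import cams
from h import *
D={n:cams.get_image(n) for n in("top","scene")}
for n,l,s in(("top",(318,190),(218,219)),("scene",(321,196),(408,192))):
    d=D[n];im=d["image"].astype(int);v=im.max(2)
    for th in(75,90,105):
        m=(v<th)
        for nm,p,z in(("lid",l,.15),("small",s,.078)):
            mm=np.zeros_like(m);mm[p[1]-25:p[1]+25,p[0]-25:p[0]+25]=m[p[1]-25:p[1]+25,p[0]-25:p[0]+25]
            c=cv2.convexHull(blob(mm,p))
            P=np.array([ray(d,q[0],z) for q in c])[:,:2].astype(np.float32)
            print(n,th,nm,cv2.boundingRect(c),np.round(cv2.minEnclosingCircle(P)[0],4),"x",P[:,0].min(),P[:,0].max(),"y",P[:,1].min(),P[:,1].max())
d=D["scene"];T=np.linalg.inv(d["world_from_camera"])
for q in([.56,-.03,.15],[.56,-.03,.12],[.53,-.03,.15]):
    p=d["K"]@(T@[*q,1])[:3];print(q,p[:2]/p[2])
E
```

```text
top 75 lid (304, 177, 28, 27) [ 0.5436 -0.008 ] x 0.51312435 0.5725343 y -0.038487148 0.022552283
top 75 small (208, 211, 19, 17) [0.4854 0.2352] x 0.46613818 0.50477695 y 0.2138842 0.2572626
top 90 lid (304, 177, 28, 27) [ 0.5439 -0.0079] x 0.51312435 0.5725725 y -0.038487148 0.022552283
top 90 small (208, 210, 19, 18) [0.4854 0.2356] x 0.46610212 0.5071093 y 0.2138842 0.2572859
top 105 lid (304, 176, 28, 28) [ 0.5437 -0.0081] x 0.5130885 0.5747461 y -0.038523823 0.022576112
top 105 small (208, 210, 20, 18) [0.4873 0.2348] x 0.46610212 0.5071847 y 0.2115234 0.2572859
scene 75 lid (307, 184, 29, 27) [ 0.5677 -0.0138] x 0.5182694 0.6151608 y -0.047489647 0.021522043
scene 75 small (400, 185, 18, 15) [0.4999 0.2303] x 0.46791312 0.5286683 y 0.20307855 0.2552268
scene 90 lid (307, 184, 29, 27) [ 0.5685 -0.0129] x 0.5182694 0.6164061 y -0.048389688 0.021522043
scene 90 small (400, 185, 18, 15) [0.4996 0.2291] x 0.46791312 0.5298864 y 0.20264119 0.2552268
scene 105 lid (307, 183, 30, 28) [ 0.5662 -0.016 ] x 0.51771945 0.6174147 y -0.0485464 0.021522043
scene 105 small (399, 185, 19, 15) [0.4996 0.2292] x 0.46727428 0.5304956 y 0.20264119 0.2552268
[0.56, -0.03, 0.15] [313.11454899 195.25641292]
[0.56, -0.03, 0.12] [313.02910859 207.04265862]
[0.53, -0.03, 0.15] [309.42422908 187.78012861]
```

Lid at about (0.544,-0.008), with 61 mm measured against 62 mm given. Tote at (0.5585,-0.304). Keeping the present yaw leaves q7 enough range to turn the lid about 115° anticlockwise in one grip. Moving above the lid.

move_arm([
  {"linear":[0.4,-0.35,0],"turn":[0,0,0],"claw":0},
  {"linear":[0.8,-0.68,0],"turn":[0,0,0],"claw":0},
  {"linear":[0.8,-0.68,0],"turn":[0,0,0],"claw":0},
  {"linear":[0.8,-0.68,0],"turn":[0,0,0],"claw":0},
  {"linear":[0.8,-0.68,0],"turn":[0,0,0],"claw":0},
  {"linear":[0.8,-0.68,0],"turn":[0,0,0],"claw":0},
  {"linear":[0.8,-0.68,0],"turn":[0,0,0],"claw":0},
  {"linear":[0.8,-0.68,0],"turn":[0,0,0],"claw":0},
  {"linear":[0.8,-0.68,0],"turn":[0,0,0],"claw":0},
  {"linear":[0.8,-0.68,0],"turn":[0,0,0],"claw":0},
  {"linear":[0.8,-0.68,0],"turn":[0,0,0],"claw":0},
  {"linear":[0.8,-0.68,0],"turn":[0,0,0],"claw":0},
  {"linear":[0.8,-0.68,0],"turn":[0,0,0],"claw":0},
  {"linear":[0.8,-0.68,0],"turn":[0,0,0],"claw":0},
  {"linear":[0.8,-0.68,0],"turn":[0,0,0],"claw":0},
  {"linear":[0.8,-0.68,0],"turn":[0,0,0],"claw":0},
  {"linear":[0.8,-0.68,0],"turn":[0,0,0],"claw":0},
  {"linear":[0.8,-0.68,0],"turn":[0,0,0],"claw":0},
  {"linear":[0.8,-0.68,0],"turn":[0,0,0],"claw":0},
  {"linear":[0.8,-0.68,0],"turn":[0,0,0],"claw":0},
], grip_force=45)

```text
time: 1.97
position: [0.5312, -0.0252, 0.2448]
tool_rot: [3.064, 0.691, 0.001]
ft_force: [1.6, -1.0, -0.7]
grip_width: 0.999
```

move_arm([
  {"linear":[0.4,-0.3,0],"turn":[0,0,0],"claw":0},
  {"linear":[0,0,0],"turn":[0,0,0],"claw":0},
  {"linear":[0,0,0],"turn":[0,0,0],"claw":0},
])

```text
time: 2.22
position: [0.5378, -0.0126, 0.2444]
tool_rot: [3.064, 0.695, -0.001]
ft_force: [0.4, -0.9, 0.5]
grip_width: 1.0
```

```bash
python3 - <<'E'
from bench import ctrl,cams
from h import *
from scipy.spatial.transform import Rotation as R
s=ctrl.get_state();d=cams.get_image("wrist")
T=np.eye(4);T[:3,:3]=R.from_rotvec(s["tool_rot"]).as_matrix();T[:3,3]=s["position"]
W=T@d["tool_from_camera"];print(s["time"],s["position"],T[:3,:2],s["joint_positions"])
print(d["K"],d["tool_from_camera"],W)
q=d["K"]@(np.linalg.inv(W)@[.5435,-.0085,.15,1])[:3];print("lid pred px",q[:2]/q[2])
cv2.imwrite("pics/w1.png",d["image"][:,:,::-1]);np.savez("w1.npz",im=d["image"],K=d["K"],W=W,T=T)
E
```

```text
2.2167 [ 0.53775717 -0.0126396   0.24443355] [[ 9.02187487e-01  4.31343928e-01]
 [ 4.31343861e-01 -9.02187571e-01]
 [-4.60441602e-04  5.25569011e-05]] [ 0.51862692  0.11881243 -0.58490963  1.71256178  0.06765504  1.33076527
 -1.20397863]
[[319.34130937   0.         318.64829616]
 [  0.         319.34130937 199.12682473]
 [  0.           0.           1.        ]] [[-1.20762290e-03 -9.52950833e-01 -3.03122501e-01  8.21748710e-02]
 [ 9.99999026e-01 -1.36290897e-03  3.00748100e-04 -4.40400702e-04]
 [-6.99726529e-04 -3.03121843e-01  9.52951551e-01 -1.39805464e-01]
 [ 0.00000000e+00  0.00000000e+00  0.00000000e+00  1.00000000e+00]] [[ 4.30254281e-01 -8.60209153e-01 -2.73717859e-01  6.11759256e-01]
 [-9.02707421e-01 -4.09745317e-01 -1.31255811e-01  2.32377483e-02]
 [ 7.52839344e-04  3.03560517e-01 -9.52811863e-01  3.84201138e-01]
 [ 0.00000000e+00  0.00000000e+00  0.00000000e+00  1.00000000e+00]]
lid pred px [317.48613371 199.94129351]
```

View pics/w1.png

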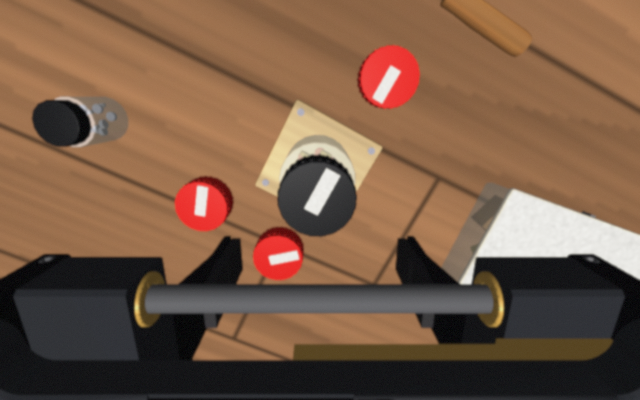

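Wrist view: the black lid with tape sits at about (317,197), within 3 px of the prediction. Refining its centre.

```bash
python3 - <<'E'
from h import *
z=np.load("w1.npz");d=dict(K=z["K"]);v=z["im"].max(2).astype(int)
m=np.zeros_like(v);m[145:243,262:372]=(v<75)[145:243,262:372]
c=blob(m>0,(317,196))[:,0]
P=np.array([ray(d,q,.15,z["W"]) for q in c])[:,:2]
P=P[(c[:,1]>195)]   # near rim = top face edge
A=np.c_[2*P,np.ones(len(P))];s=np.linalg.lstsq(A,(P**2).sum(1),rcond=None)[0]
r=np.sqrt(s[2]+s[0]**2+s[1]**2);print(cv2.boundingRect(c),"centre",s[:2],"r",r)
T=z["T"];print("tool delta mm",1e3*T[:3,:3].T@([*s[:2],.1435+.003]-T[:3,3]))
E
```

```text
(278, 155, 78, 81) centre [ 0.5432635  -0.00789894] r 0.029342196066857264
tool delta mm [ 7.05768657 -1.90698842 97.93021017]
```

move_arm([
  {"linear":[0.235,-0.065,0.4],"turn":[0,0,0],"claw":0},
  {"linear":[0,0,0.7],"turn":[0,0,0],"claw":0},
  {"linear":[0,0,0.7],"turn":[0,0,0],"claw":0},
  {"linear":[0,0,0.7],"turn":[0,0,0],"claw":0},
  {"linear":[0,0,0.5],"turn":[0,0,0],"claw":0},
  {"linear":[0,0,0.26],"turn":[0,0,0],"claw":0},
  {"linear":[0,0,0],"turn":[0,0,0],"claw":0},
  {"linear":[0,0,0],"turn":[0,0,0],"claw":0},
])

```text
time: 2.93
position: [0.5433, -0.0091, 0.1466]
tool_rot: [-3.065, -0.69, 0.001]
ft_force: [0.8, -0.6, 0.3]
grip_width: 1.001
```

move_arm([
  {"linear":[0.015,-0.03,0],"turn":[0,0,0],"claw":1},
  {"linear":[0,0,0],"turn":[0,0,0],"claw":1},
  {"linear":[0,0,0],"turn":[0,0,0],"claw":1},
  {"linear":[0,0,0],"turn":[0,0,0],"claw":1},
  {"linear":[0,0,0],"turn":[0,0,0],"claw":1},
  {"linear":[0,0,0],"turn":[0,0,0],"claw":1},
])

```text
time: 3.43
position: [0.5437, -0.0077, 0.1472]
tool_rot: [3.064, 0.691, 0.001]
ft_force: [1.2, -0.1, 2.0]
grip_width: 0.699
```

move_arm([
  {"linear":[0,0,0],"turn":[0,0,-0.5],"claw":1},
  {"linear":[0,0,0],"turn":[0,0,-1],"claw":1},
  {"linear":[0,0,0],"turn":[0,0,-1],"claw":1},
  {"linear":[0,0,0],"turn":[0,0,-1],"claw":1},
  {"linear":[0,0,0],"turn":[0,0,-1],"claw":1},
  {"linear":[0,0,0],"turn":[0,0,-1],"claw":1},
  {"linear":[0,0,0],"turn":[0,0,-1],"claw":1},
  {"linear":[0,0,0],"turn":[0,0,-0.5],"claw":1},
  {"linear":[0,0,0],"turn":[0,0,0],"claw":1},
])

```text
time: 4.18
position: [0.544, -0.0082, 0.1473]
tool_rot: [2.805, 1.411, 0.002]
ft_force: [0.7, -1.7, 2.4]
grip_width: 0.699
```

```bash
cat > chk.py <<'E'
import sys
from bench import ctrl,cams
from h import *
from scipy.spatial.transform import Rotation as R
s=ctrl.get_state();d=cams.get_image("wrist")
T=np.eye(4);T[:3,:3]=R.from_rotvec(s["tool_rot"]).as_matrix();T[:3,3]=s["position"]
print(s["time"],"pos",s["position"].round(4),"F",s["ft_force"].round(1),"M",s["torque"].round(2),"w",s["grip_width"],"tilt",np.degrees(np.arccos(-T[2,2])).round(2),"yaw x",np.degrees(np.arctan2(T[1,0],T[0,0])).round(1),"q",s["joint_positions"].round(2))
np.savez(sys.argv[1]+".npz",im=d["image"],K=d["K"],W=T@d["tool_from_camera"],T=T)
cv2.imwrite(f"pics/{sys.argv[1]}.png",d["image"][:,:,::-1])
E
python3 chk.py w2
```

```text
4.1833 pos [ 0.544  -0.0082  0.1473] F [ 0.7 -1.7  2.4] M [-0.24 -0.19 -0.18] w 0.69883312542474 tilt 0.09 yaw x 53.4 q [ 0.54  0.22 -0.64  1.82  0.14  1.15 -0.79]
```

View pics/w2.png

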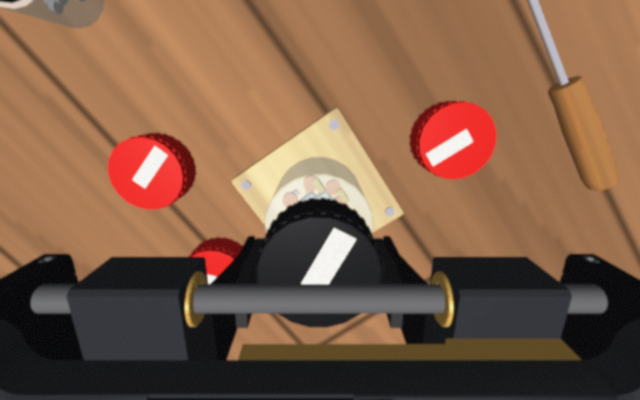

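The tape keeps its angle in the tool frame, so the lid turns with the grip: 28° so far. Continuing.

move_arm([
  {"linear":[0,0,0],"turn":[0,0,-0.5],"claw":1},
  {"linear":[0,0,0],"turn":[0,0,-1],"claw":1},
  {"linear":[0,0,0],"turn":[0,0,-1],"claw":1},
  {"linear":[0,0,0],"turn":[0,0,-1],"claw":1},
  {"linear":[0,0,0],"turn":[0,0,-1],"claw":1},
  {"linear":[0,0,0],"turn":[0,0,-1],"claw":1},
  {"linear":[0,0,0],"turn":[0,0,-1],"claw":1},
  {"linear":[0,0,0],"turn":[0,0,-1],"claw":1},
  {"linear":[0,0,0],"turn":[0,0,-1],"claw":1},
  {"linear":[0,0,0],"turn":[0,0,-1],"claw":1},
  {"linear":[0,0,0],"turn":[0,0,-1],"claw":1},
  {"linear":[0,0,0],"turn":[0,0,-1],"claw":1},
  {"linear":[0,0,0],"turn":[0,0,-1],"claw":1},
  {"linear":[0,0,0],"turn":[0,0,-1],"claw":1},
  {"linear":[0,0,0],"turn":[0,0,-1],"claw":1},
  {"linear":[0,0,0],"turn":[0,0,-1],"claw":1},
  {"linear":[0,0,0],"turn":[0,0,-1],"claw":1},
  {"linear":[0,0,0],"turn":[0,0,-1],"claw":1},
  {"linear":[0,0,0],"turn":[0,0,-1],"claw":1},
  {"linear":[0,0,0],"turn":[0,0,-1],"claw":1},
])

```text
time: 5.9
position: [0.5447, -0.0081, 0.1473]
tool_rot: [1.289, 2.861, 0.001]
ft_force: [3.3, -1.3, 0.7]
grip_width: 0.696
```

move_arm([
  {"linear":[0,0,0],"turn":[0,0,-0.5],"claw":1},
  {"linear":[0,0,0],"turn":[0,0,0],"claw":1},
])

```text
time: 6.07
position: [0.5447, -0.0081, 0.1473]
tool_rot: [1.242, 2.882, 0.001]
ft_force: [4.0, -2.2, -0.4]
grip_width: 0.699
```

```bash
python3 chk.py w3; python3 - <<'E'
from h import *
def tape(f,win):
    z=np.load(f);im=z["im"].astype(int);m=(im.min(2)>150);mm=np.zeros_like(m);a,b,c,d=win;mm[c:d,a:b]=m[c:d,a:b]
    p=np.argwhere(mm)[:,::-1];P=np.array([ray(dict(K=z["K"]),q,.15,z["W"]) for q in p])[:,:2]
    c0=P.mean(0);w,V=np.linalg.eigh(np.cov((P-c0).T));v=V[:,1]
    return len(p),c0,np.degrees(np.arctan2(v[1],v[0])),np.sqrt(w*12)
print(tape("w1.npz",(285,350,160,225)))
print(tape("w2.npz",(290,365,222,284)))
print(tape("w3.npz",(290,365,222,284)))
E
```

```text
6.0667 pos [ 0.5447 -0.0081  0.1473] F [ 4.  -2.2 -0.4] M [-0.28 -0.97 -0.13] w 0.6985306763621181 tilt 0.18 yaw x 133.4 q [ 0.69  0.26 -0.82  1.81  0.21  1.15  0.56]
(893, array([ 0.55382839, -0.00670171]), np.float64(177.9511444504467), array([0.03193818, 0.04255638]))
(1506, array([ 0.55267958, -0.00306574]), np.float64(-157.49051085996334), array([0.01244656, 0.03101381]))
(1498, array([0.53950587, 0.00258475]), np.float64(102.48704634950333), array([0.01236851, 0.03107849]))
```

No slip: the tape keeps -30.9° to the tool over the last 80°. Turning 5° more to land inside the release window, then a first small lift.

move_arm([
  {"linear":[0,0,0],"turn":[0,0,-0.6],"claw":1},
  {"linear":[0,0,0],"turn":[0,0,-0.6],"claw":1},
  {"linear":[0,0,0],"turn":[0,0,0],"claw":1},
  {"linear":[0,0,0],"turn":[0,0,0],"claw":1},
])

```text
time: 6.45
position: [0.5447, -0.0081, 0.1473]
tool_rot: [1.122, 2.931, 0.001]
ft_force: [4.8, -1.4, -0.1]
grip_width: 0.704
```

```bash
python3 chk.py w4; python3 - <<'E'
from h import *
for f,p in(("w1.npz",(322,192)),("w2.npz",(330,256)),("w4.npz",(330,256))):
    z=np.load(f);m=(z["im"].min(2)>140);m[:168]=0;m[284:]=0
    n,l=cv2.connectedComponents(m.astype(np.uint8));q=np.argwhere(l==l[p[1],p[0]])[:,::-1]
    P=np.array([ray(dict(K=z["K"]),a,.15,z["W"]) for a in q])[:,:2]
    w,V=np.linalg.eigh(np.cov((P-P.mean(0)).T));v=V[:,1];T=z["T"]
    print(f,len(q),"tape world",np.degrees(np.arctan2(v[1],v[0]))%180,"yaw",np.degrees(np.arctan2(T[1,0],T[0,0])))
E
```

```text
6.45 pos [ 0.5447 -0.0081  0.1473] F [ 4.8 -1.4 -0.1] M [-0.36 -1.08 -0.11] w 0.7042264587839284 tilt 0.18 yaw x 138.1 q [ 0.7   0.26 -0.83  1.81  0.21  1.16  0.64]
w1.npz 774 tape world 177.368389029776 yaw 25.55287813596482
w2.npz 1520 tape world 22.49508240743606 yaw 53.41482542905281
w4.npz 1511 tape world 107.21830434669327 yaw 138.09887822241546
```

The tape has turned 109.8° (1.92 rad), inside the 1.83–2.0 window. Lifting gently.

move_arm([
  {"linear":[0,0,-0.15],"turn":[0,0,0],"claw":1},
  {"linear":[0,0,-0.15],"turn":[0,0,0],"claw":1},
  {"linear":[0,0,-0.15],"turn":[0,0,0],"claw":1},
  {"linear":[0,0,0],"turn":[0,0,0],"claw":1},
])

```text
time: 6.83
position: [0.543, -0.0072, 0.1609]
tool_rot: [-1.12, -2.934, 0.001]
ft_force: [-0.0, -0.9, -0.3]
grip_width: 0.697
```

move_arm([
  {"linear":[0,0,-0.4],"turn":[0,0,0],"claw":1},
  {"linear":[0,0,-0.7],"turn":[0,0,0],"claw":1},
  {"linear":[0,0,-0.7],"turn":[0,0,0],"claw":1},
  {"linear":[0,0,-0.7],"turn":[0,0,0],"claw":1},
  {"linear":[0,0,0],"turn":[0,0,0],"claw":1},
  {"linear":[0,0,0],"turn":[0,0,0],"claw":1},
])

```text
time: 7.33
position: [0.5433, -0.0069, 0.2362]
tool_rot: [1.119, 2.934, -0.0]
ft_force: [-0.2, -0.4, -1.1]
grip_width: 0.699
```

```bash
python3 chk.py w5; python3 - <<'E'
from bench import cams
import cv2,numpy as np
s=cams.get_image("scene")["image"][100:300,120:440];w=cv2.imread("pics/w5.png")
cv2.imwrite("pics/c5.png",np.vstack([cv2.resize(s[:,:,::-1],(480,300)),cv2.resize(w,(480,300))]))
from bench import ctrl
T=np.load("w5.npz")["T"];print("tool delta to tote mm",1e3*T[:3,:3].T@(np.array([.5585,-.304,T[2,3]])-T[:3,3]))
E
```

```text
7.3333 pos [ 0.5433 -0.0069  0.2362] F [-0.2 -0.4 -1.1] M [ 0.06 -0.1   0.04] w 0.6987346156106641 tilt 0.05 yaw x 138.2 q [ 0.74  0.17 -0.85  1.71  0.14  1.32  0.7 ]
tool delta to tote mm [-2.09187791e+02 -2.11474463e+02  1.34314684e-01]
```

View pics/c5.png

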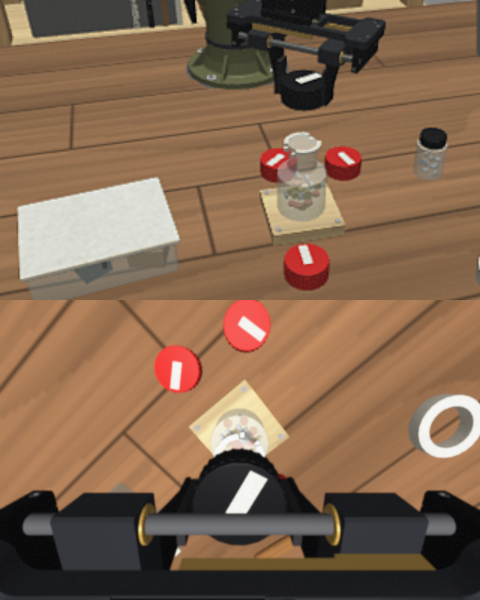

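The scene crop shows the lid held clear and the neck bare, with the red lids and the small jar untouched. Carrying it over the tote.

move_arm([
  {"linear":[-0.3,-0.3,0],"turn":[0,0,0],"claw":1},
  {"linear":[-0.67,-0.68,0],"turn":[0,0,0],"claw":1},
  {"linear":[-0.67,-0.68,0],"turn":[0,0,0],"claw":1},
  {"linear":[-0.67,-0.68,0],"turn":[0,0,0],"claw":1},
  {"linear":[-0.67,-0.68,0],"turn":[0,0,0],"claw":1},
  {"linear":[-0.67,-0.68,0],"turn":[0,0,0],"claw":1},
  {"linear":[-0.67,-0.68,0],"turn":[0,0,0],"claw":1},
  {"linear":[-0.67,-0.68,0],"turn":[0,0,0],"claw":1},
  {"linear":[-0.67,-0.68,0],"turn":[0,0,0],"claw":1},
  {"linear":[-0.67,-0.68,0],"turn":[0,0,0],"claw":1},
  {"linear":[-0.64,-0.63,0],"turn":[0,0,0],"claw":1},
  {"linear":[0,0,0.5],"turn":[0,0,0],"claw":1},
  {"linear":[0,0,0.7],"turn":[0,0,0],"claw":1},
  {"linear":[0,0,0.7],"turn":[0,0,0],"claw":1},
  {"linear":[0,0,0.7],"turn":[0,0,0],"claw":1},
  {"linear":[0,0,0.7],"turn":[0,0,0],"claw":1},
  {"linear":[0,0,0.7],"turn":[0,0,0],"claw":1},
  {"linear":[0,0,0.3],"turn":[0,0,0],"claw":1},
  {"linear":[0,0,0],"turn":[0,0,0],"claw":1},
  {"linear":[0,0,0],"turn":[0,0,0],"claw":1},
])

```text
time: 9.1
position: [0.5578, -0.3049, 0.1057]
tool_rot: [-1.12, -2.934, -0.0]
ft_force: [0.2, 0.4, -0.1]
grip_width: 0.695
```

Next 12 mm down in small steps.

move_arm([
  {"linear":[0,0,0.15],"turn":[0,0,0],"claw":1},
  {"linear":[0,0,0.12],"turn":[0,0,0],"claw":1},
  {"linear":[0,0,0.07],"turn":[0,0,0],"claw":1},
  {"linear":[0,0,0],"turn":[0,0,0],"claw":1},
  {"linear":[0,0,0],"turn":[0,0,0],"claw":1},
])

```text
time: 9.52
position: [0.5584, -0.3046, 0.0963]
tool_rot: [1.12, 2.935, -0.0]
ft_force: [-1.2, -0.1, -1.0]
grip_width: 0.698
```

move_arm([
  {"linear":[0,0,0.05],"turn":[0,0,0],"claw":1},
  {"linear":[0,0,0.03],"turn":[0,0,0],"claw":1},
  {"linear":[0,0,0],"turn":[0,0,0],"claw":1},
  {"linear":[0,0,0],"turn":[0,0,0],"claw":1},
])

```text
time: 9.85
position: [0.5583, -0.3045, 0.0936]
tool_rot: [-1.12, -2.935, 0.0]
ft_force: [0.2, 0.7, -1.0]
grip_width: 0.694
```

move_arm([
  {"linear":[0,0,0.04],"turn":[0,0,0],"claw":1},
  {"linear":[0,0,0],"turn":[0,0,0],"claw":1},
  {"linear":[0,0,0],"turn":[0,0,0],"claw":1},
])

```text
time: 10.1
position: [0.5585, -0.3046, 0.0933]
tool_rot: [1.12, 2.935, -0.001]
ft_force: [-2.8, 0.2, 4.5]
grip_width: 0.698
```

Contact: 4.5 N upward. Releasing and withdrawing.

move_arm([
  {"linear":[0,0,0],"turn":[0,0,0],"claw":0},
  {"linear":[0,0,0],"turn":[0,0,0],"claw":0},
  {"linear":[0,0,0],"turn":[0,0,0],"claw":0},
  {"linear":[0,0,0],"turn":[0,0,0],"claw":0},
  {"linear":[0,0,0],"turn":[0,0,0],"claw":0},
  {"linear":[0,0,-0.3],"turn":[0,0,0],"claw":0},
  {"linear":[0,0,-0.7],"turn":[0,0,0],"claw":0},
  {"linear":[0,0,-0.8],"turn":[0,0,0],"claw":0},
  {"linear":[0,0,-0.8],"turn":[0,0,0],"claw":0},
  {"linear":[0,0,-0.8],"turn":[0,0,0],"claw":0},
  {"linear":[0,0,-0.8],"turn":[0,0,0],"claw":0},
  {"linear":[0,0,0],"turn":[0,0,0],"claw":0},
  {"linear":[0,0,0],"turn":[0,0,0],"claw":0},
])

```text
time: 11.18
position: [0.5594, -0.3047, 0.2208]
tool_rot: [1.118, 2.932, -0.001]
ft_force: [0.5, -0.6, -0.6]
grip_width: 1.002
```

```bash
python3 chk.py w6; python3 - <<'E'
from bench import cams
from h import *
d=cams.get_image("scene");s=d["image"];w=cv2.imread("pics/w6.png")
cv2.imwrite("pics/c6.png",np.vstack([cv2.resize(s[150:330,100:440,::-1],(540,290)),cv2.resize(w,(480,300),None) if 0 else cv2.copyMakeBorder(cv2.resize(w,(480,300)),0,0,0,60,0)]))
v=s.max(2);m=np.zeros(v.shape,bool);m[160:225,385:430]=v[160:225,385:430]<75
c=blob(m,(408,192));print("small jar box (was 400,185,18,15)",cv2.boundingRect(c))
z=np.load("w6.npz");v=z["im"].max(2);m=np.zeros(v.shape,bool);m[130:250,250:390]=v[130:250,250:390]<75
c=cv2.convexHull(blob(m,(318,190)));P=np.array([ray(dict(K=z["K"]),q[0],.096,z["W"]) for q in c])[:,:2].astype(np.float32)
print("lid",cv2.boundingRect(c),cv2.minEnclosingCircle(P))
E
```

```text
11.1833 pos [ 0.5594 -0.3047  0.2208] F [ 0.5 -0.6 -0.6] M [ 0.06 -0.12  0.01] w 1.0017833466686645 tilt 0.23 yaw x 138.2 q [ 0.98  0.38 -0.67  1.5   0.24  1.34  1.13]
small jar box (was 400,185,18,15) (400, 185, 18, 15)
lid (284, 156, 69, 72) ((0.5538882613182068, -0.3024519383907318), 0.03225070238113403)
```

View pics/c6.png

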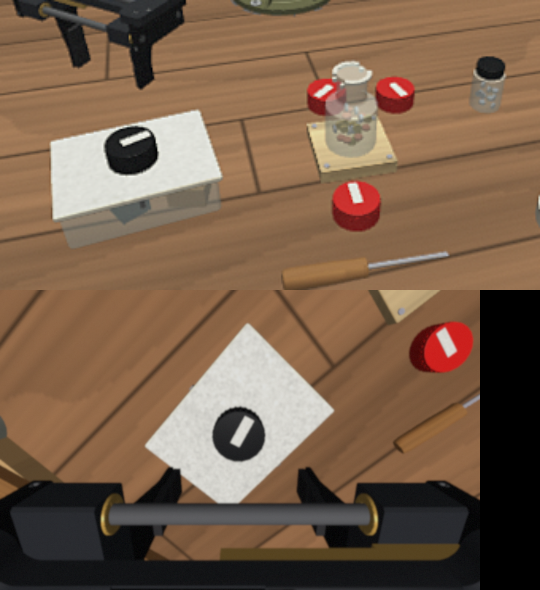

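```bash
python3 -c "
from bench import ctrl
print(ctrl.close_job())"
```

```text
the job is handed in; nothing more can be done
None
```

The lid is off the big jar and stands right way up, released, near the middle of the white top of the storage box. I handed the job in at about 11.3 s of robot time; the hand-in reports no verdict.

- **Unscrewing:** I gripped the lid's upper half at 45 N and turned it anticlockwise in one grip, with no regrip. The tape strip showed about 110° (1.92 rad) of turn. It slipped about 3° when the grip took hold and not after that. It then lifted off freely, and a picture showed the neck bare.
- **Placing:** I lowered the lid until it touched at 4.5 N, opened the gripper and withdrew about 13 cm upward.
- **Last checks:** The lid's centre measured (0.554, -0.302) against a box middle of (0.5585, -0.304), so about 5 mm off where 35 mm is allowed. The lid looked flat and upright in both views. The small jar was at exactly the same pixels as at the start. The gripper was open and clear, with wrist force under 1 N.
- **Disagreements:** The two views of the box middle differed by 4 mm. In the first measuring round, the black mask in the top view picked up the robot's base instead of the lid, so I redid it before moving. No final check failed.

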